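Clear the tilted stage and hold the slide carrier flush on it

ROBOT

A 6-joint arm with a two-finger parallel gripper is mounted at the origin on the work surface. World frame = base frame: x ahead of the robot, y to its left, z up, the work surface at z = 0. Lengths are in mm, angles in rad, forces in N, time in s.
With the tool pointing down it reaches from about 350 to 775 mm from the base axis. Payload 7.3 kg.
Tool frame: the origin (TCP) lies on the centre line of the jaws, within the pads' length; the fingertips stand bot.tip_reach ahead of it and the grasp point (between the pads) lies 6 mm ahead of it (bot.tip_reach is the distance from the TCP to the fingertips, in mm); z points along the fingers, y is the direction in which the jaws open and shut (so a half turn about z gives the same grasp; the last joint's range is limited). The gripper opens to 92 mm and grips with 3 to 60 N. Pads are 19 mm wide; open, the fingers measure 130 mm over their backs; the gripper's body (75 mm by 190 mm) begins 47 mm behind the grasp point.
Start: joints at [-1.365, 0.342, 1.524, -0, 1.275, -0.146], TCP at [180.931, -492.855, 251.741] pointing down, gripper open.
Joint ranges: [-2.53, 2.53], [-0.77, 2.02], [0.04, 2.7], [-1, 4.14], [0.28, 2.66], [-3.11, 3.11]. Speed limits (rad/s): [2.57, 2.57, 3.14, 3.14, 3.14, 3.14].

INTERFACE

Orientations are given as [roll, pitch, yaw] about the fixed x, y, z axes, in that order (R = Rz(yaw) Ry(pitch) Rx(roll)).
In Python, from plant import bot gives the robot as it stands.
- The arm moves only by the tool step_arm, never from a script. Its argument "deltas" is a list of rows, each a list of 6 numbers: the shift along the tool's x, y, z in mm, then the turn, a rotation vector about the tool's x, y, z in rad. A call has 1 to 5 rows; each row is the pose to reach, as a shift and turn from the pose commanded when the call began, along the tool's axes at that moment; what a row does not reach only later rows make up. A row lasts 1/12 s, in which the tool goes at most 41.7 mm and 7.16 degrees, less where a joint would pass 70% of its speed; a pose out of reach is approached as far as the arm can. A call with a gripper value outside its range is refused whole. "fingers" is the finger opening in mm, from 0 to 91.8, set as the call begins (left out, the last holds). The fingers move at their own pace and stop on an object; the grip force is fixed at half the most. Time passes only in rows, so rows that repeat a pose let the fingers close. It gives the time, the measured TCP pose, the force and the opening at its end, in the units of the state.
- bot.get_obs(): the state, without advancing time (a new reading comes with each control period).
- bot.capture(name): name is "scene" or "top"; returns a dict with "color" (384x512x3 uint8, red, green, blue), "fx", "fy", "cx", "cy" (pixels), "R" (3x3) and "t" (3): a world point X has camera coordinates R X + t. Camera axes: x right, y down, z forward; pixel columns grow to the right and rows downward; lengths in mm; the calibration is good to about 2 mm. A picture is of the moment at which its call begins. There is no depth.
- bot.close_job(): hands the job in, once; it reports no verdict.
Trained networks look in a picture, given as the dict that the camera call returned (one of the last four; its "shot" number tells which), for a name from the list of things; names that differ only in an ending like _2 or _b are one class to them, and where a whole thing is asked for, a point or a joint stands for the part that bears it (a point fixed in the world has none). Each returns a list of dicts, best first, with "p" (0 to 1); they miss things now and then, are a little off and sometimes report something else, mostly with a low value. They report only what shows in the picture. A call takes as long as a camera call. They do not tell look-alikes from the thing itself.
- bot.boxes_of(query, picture): "rect" ([centre column, centre row, width, height] in pixels, round what is visible of it).
The state is a dict: "time": time; "joint_positions": joint angles; "dq": joint speeds; "tau": joint torques, N m; "tool_pos": TCP position; "tcp_rot": TCP orientation; "contact_force": force on the tool from outside, world axes, zero at the start; "moment": the same for the moment, N m; "grip_width": finger opening in mm.
Only numpy, scipy, OpenCV 4.12 (cv2) and the standard library are available. Lean on these libraries where they do the work, as an engineer would, in place of code of your own. Each camera call takes 0.05 s, during which the arm holds its last target. There are 200 camera calls.

TASK

Pick up the orange scraper by its handle, wipe the three glass chips off the black tilted stage plate into the white tray below, keeping the fingers off the chips, and set the scraper down flat on the bench. Then take the blue slide carrier by its grip, tilt it to the slope of the plate, centre it along the white outline and press it flush, pushing the sprung plate in to about half of its travel. Finish while holding it pressed there, not letting go, and leave the amber bottle, the sample jar and the slide box where they stand.

Things in the scene. Friction and masses are not known exactly. Their poses are not given: they have to be found in the camera images.
- stage_base: White open catch tray, fixed to the bench, with two dark side yokes carrying the tilted plate. Origin on the bench under the plate's centre; x level towards the uphill side, z up. Tray: x -160 to 80 mm, y +-85 mm, floor 12 mm thick, rim 32 mm high. Yokes: y +-67 to 76 mm, x +-20 mm, 112 mm high; ears of the cradle at y +-57 to 63 mm, x +-15 mm, 3 mm above the plate.
- stage_face (a point): Centre of the black stage plate's upper face (110 along x by 100 mm along y, 8 mm thick), 100 mm above the bench; it moves as the plate is pressed in. x points up the slope, y across it (level), z out of the face. The slope, 11 to 26 degrees, differs each time and is locked; the low edge is on the robot's side, over the tray. A white outline 100 by 54 mm, long side along x, is drawn round the centre.
- stage_plate (a joint): How far the sprung stage plate is pressed in along the inward normal of its face, in m: 0 at rest, 0.010 at its stop. It starts to move at about 1 N and needs about 1 N more for each mm; it does not tilt as it gives.
- scraper: Orange scraper lying flat: a block 20 (x) by 84 (y) by 14 mm high with a black rubber sole, and on its middle an upright handle 26 (x) by 14 (y) mm that reaches 56 mm above the sole. Origin at the centre of the sole, z up the handle. 0.12 kg.
- carrier: Blue slide carrier lying flat: a plate 90 (x) by 44 (y) by 6 mm with a glass slide let into its top, and on its middle an upright metal grip 30 (x) by 12 (y) mm that reaches 48 mm above the underside. Origin at the centre of the underside, z up the grip. About 0.09 kg.
- chip0: Pale green glass chip, 14 x 11 x 5 mm, lying loose near the middle of the stage plate. Origin at the centre of its underside.
- chip1: Pale green glass chip, 12 x 14 x 5 mm, lying loose near the middle of the stage plate. Origin at the centre of its underside.
- chip2: Pale green glass chip, 13 x 10 x 5 mm, lying loose near the middle of the stage plate. Origin at the centre of its underside.
- stain_bottle: Bystander: amber bottle, 44 mm across, 100 mm high, standing; origin under its centre.
- sample_jar: Bystander: clear jar with white lid, 54 mm across, 65 mm high, standing; origin under its centre.
- slide_box: Bystander: closed blue and white slide box 72 x 112 x 34 mm, beyond the stage; origin under its centre.
There are look-alikes about, which are no part of the job. Of the things that look like the scraper, the smallest one is meant.

How it is judged:
By the outcome, as a careful person would: the job done as asked, in the order asked, and still so for the second after the job is handed in, while the arm keeps its last pose, push and grip.
It also fails if it takes over 72 s, if anything falls off the work surface, if the arm or the gripper's body presses on something with over 40 N, if the wrist force passes 120 N, or if a joint passes its speed limit or range.

## Working session

There is one attempt and no reset: what is moved stays moved. The work goes in short steps, Python scripts to look and compute and a tool call to move; the robot and the scene stay as the last step left them, time stands still between calls to the robot, and variables do not carry over. Pictures are saved under pics/ and viewed, about 8 in all and at most 12, crops included, and the job is handed in when it is done.

Besides the shell and the picture viewer there is one more tool, called after "Request:" as name(argument=value, ...) on one line, values as JSON. step_arm: Moves the arm, as the interface text tells. Its arguments: {"type":"object","properties":{"deltas":{"type":"array"},"fingers":{"type":"number"}},"required":["deltas"]}

```bash
ls; mkdir -p pics
python3 - <<'E'
from plant import bot
import cv2,numpy as np
o=bot.get_obs();print(o['time'],o['tool_pos'],o['tcp_rot'],o['grip_width'],bot.tip_reach)
for c in ["scene","top"]:
    p=bot.capture(c);cv2.imwrite(f"pics/a_{c}.png",cv2.cvtColor(p["color"],cv2.COLOR_RGB2BGR))
    print(c,p["fx"],p["fy"],p["cx"],p["cy"],np.round(p["R"],4).tolist(),np.round(p["t"],1))
    for q in ["scraper","carrier","stage_face","stage_base","chip0","stain_bottle","sample_jar","slide_box"]:
        print(q,[(np.round(d["rect"],1).tolist(),round(d["p"],2)) for d in bot.boxes_of(q,p)[:4]])
E
```

```text
pics
0.0 [ 180.84242545 -492.47647011  251.03755615] [-3.14004222e+00 -1.92170588e-04  3.51812194e-01] 92.02633374246979 25.0
scene 425.82197036285334 425.82197036285334 253.38408718783586 191.17131034855086 [[0.5108, 0.8596, -0.0166], [0.6251, -0.3845, -0.6793], [-0.5902, 0.3366, -0.7337]] [-279.9 -289.8 1442.4]
scraper [([112.0, 191.9, 43.9, 29.6], 0.97), ([128.6, 272.5, 26.0, 44.0], 0.89), ([138.2, 222.9, 31.3, 25.5], 0.75), ([234.8, 212.4, 104.1, 91.2], 0.65)]
carrier [([310.6, 148.2, 25.1, 24.9], 0.85), ([244.4, 200.5, 58.8, 34.2], 0.5)]
stage_face [([245.8, 199.3, 55.5, 31.7], 0.62)]
stage_base [([234.2, 214.9, 106.9, 90.8], 0.71)]
chip0 [([140.1, 223.8, 31.1, 23.3], 0.72)]
stain_bottle [([154.9, 304.0, 23.0, 37.8], 0.8)]
sample_jar [([388.4, 191.8, 26.5, 28.7], 0.94), ([155.0, 301.8, 21.4, 35.0], 0.36)]
slide_box [([155.4, 302.0, 26.5, 33.4], 0.72), ([234.6, 215.1, 108.5, 92.6], 0.7), ([264.8, 285.8, 59.3, 49.1], 0.63)]
top 377.16582475989156 377.16582475989156 255.35915402548974 189.4590745860631 [[0.0085, -1.0, 0.0009], [-0.9935, -0.0086, -0.1133], [0.1133, 0.0001, -0.9936]] [-13.1 538.2 920.8]
scraper [([389.4, 185.1, 25.3, 42.1], 0.84), ([359.1, 228.7, 32.5, 14.8], 0.73), ([371.0, 276.4, 42.7, 26.1], 0.57)]
carrier [([148.0, 232.3, 27.4, 37.5], 0.96), ([361.9, 229.1, 32.0, 18.1], 0.67)]
stage_face [([266.4, 173.7, 46.0, 50.3], 0.89)]
stage_base [([271.4, 195.4, 84.1, 107.7], 0.92)]
chip0 []
stain_bottle [([379.0, 136.2, 23.6, 20.4], 0.93)]
sample_jar [([126.9, 126.2, 24.6, 25.3], 0.88)]
slide_box [([288.2, 108.0, 46.0, 29.8], 0.87)]
```

Run:
```python
import cv2,numpy as np
a=cv2.imread("pics/a_top.png")[80:310,90:430]
b=cv2.imread("pics/a_scene.png")[120:340,70:420]
cv2.imwrite("pics/b_top.png",cv2.resize(a,None,fx=2.3,fy=2.3,interpolation=cv2.INTER_CUBIC))
cv2.imwrite("pics/b_scene.png",cv2.resize(b,None,fx=2.25,fy=2.25,interpolation=cv2.INTER_CUBIC))
```

```text
(no output)
```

View pics/b_top.png

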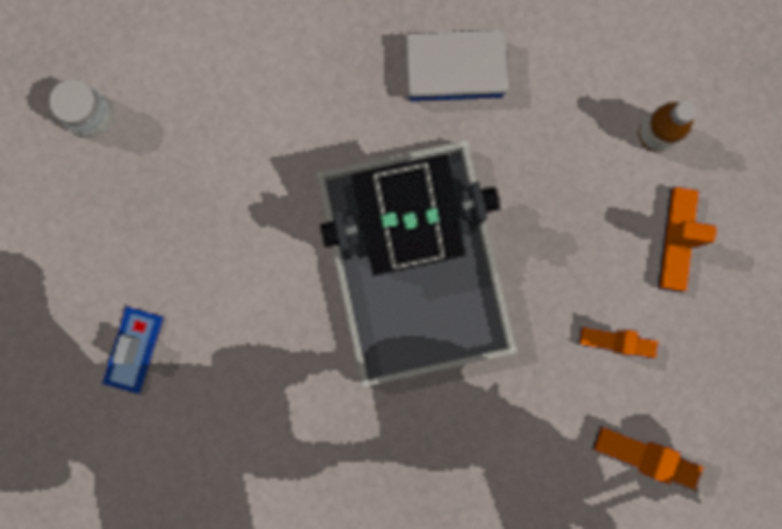

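View pics/b_scene.png

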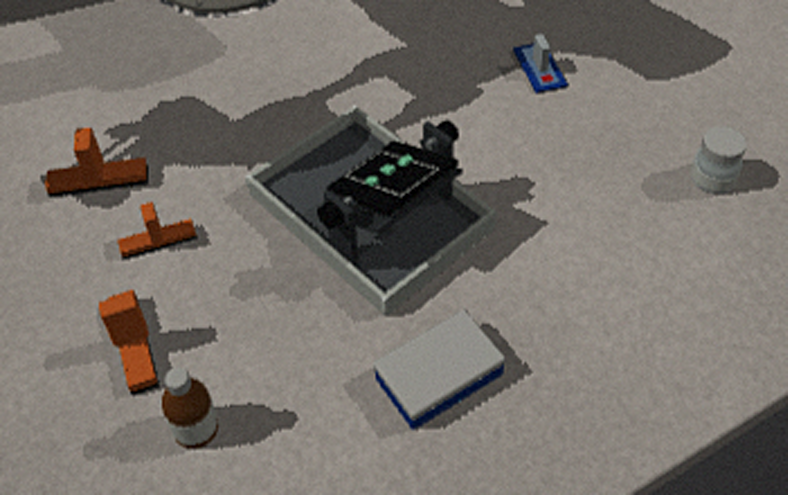

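Top view, full-image pixels: three orange scraper-likes at (389,185) large, (359,228) smallest, and (371,276) large. I choose (359,228). There is only one blue carrier, at (148,232). The stage is at (271,195), with the chips in a row across the plate middle. Next I fit the poses.

```bash
cat > vis.py <<'E'
import numpy as np,cv2
from scipy.optimize import minimize
from scipy.spatial.transform import Rotation as Ro
def proj(p,X):
    c=np.asarray(X)@np.array(p["R"]).T+p["t"]
    return np.c_[c[:,0]/c[:,2]*p["fx"]+p["cx"],c[:,1]/c[:,2]*p["fy"]+p["cy"]]
def box(sx,sy,z0,z1): return np.array([[a*sx/2,b*sy/2,z] for a in(-1,1) for b in(-1,1) for z in(z0,z1)])
SCR=[box(20,84,0,14),box(26,14,14,56)]
CAR=[box(90,44,0,6)]
def rz(a): return Ro.from_euler('z',a).as_matrix()
def ray(p,u,v,z):
    d=np.array(p["R"]).T@[(u-p["cx"])/p["fx"],(v-p["cy"])/p["fy"],1]; o=-np.array(p["R"]).T@p["t"]
    return o+d*(z-o[2])/d[2]
def mask(p,kind,c,r=30):
    h=cv2.cvtColor(p["color"],cv2.COLOR_RGB2HSV).astype(int)
    if kind=="orange": m=(h[...,0]<16)&(h[...,1]>150)&(h[...,2]>50)
    else: m=(h[...,0]>95)&(h[...,0]<130)&(h[...,1]>80)&(h[...,2]>35)
    m=m.astype(np.uint8)
    k=np.zeros_like(m);cv2.circle(k,(int(c[0]),int(c[1])),r,1,-1)
    return m*k
def soft(p,parts,S=8):
    h,w=p["color"].shape[:2];m=np.zeros((h,w),np.uint8)
    from numpy import int32
    for X in parts:
        q=cv2.convexHull(proj(p,X).astype(np.float32))
        cv2.fillConvexPoly(m,np.round(q*256).astype(int32),1,cv2.LINE_8,8)
    return m
def fit(ps,ms,parts,x0):
    g=[cv2.GaussianBlur(m.astype(np.float32),(0,0),1.0) for m in ms]
    def f(v):
        s=0
        for p,m in zip(ps,g):
            r=soft(p,[X@rz(v[2]).T+[v[0],v[1],0] for X in parts]).astype(np.float32)
            s+=((cv2.GaussianBlur(r,(0,0),1.0)-m)**2).sum()/m.sum()
        return s
    best=None
    for a in np.arange(0,np.pi,np.pi/12):
        for _ in range(1):
            r=minimize(f,[x0[0],x0[1],a],method="Nelder-Mead",options=dict(initial_simplex=[[x0[0],x0[1],a],[x0[0]+8,x0[1],a],[x0[0],x0[1]+8,a],[x0[0],x0[1],a+.2]],maxiter=150))
            if best is None or r.fun<best.fun: best=r
    return best
def stagefit(ps,x0):
    imgs=[cv2.GaussianBlur(cv2.cvtColor(p["color"],cv2.COLOR_RGB2GRAY).astype(np.float32),(0,0),.7) for p in ps]
    t=np.linspace(-1,1,61)
    def rect(hx,hy): return np.r_[np.c_[t*hx,0*t+hy],np.c_[t*hx,0*t-hy],np.c_[0*t+hx,t*hy],np.c_[0*t-hx,t*hy]]
    def f(v):
        s=0
        M=rz(v[2])@Ro.from_euler('y',-v[3]).as_matrix()
        for p,g in zip(ps,imgs):
            def smp(hx,hy):
                L=np.c_[rect(hx,hy),np.zeros(244)]@M.T+[v[0],v[1],100]
                q=proj(p,L).astype(np.float32);return cv2.remap(g,q[:,0].copy(),q[:,1].copy(),cv2.INTER_LINEAR)[:,0]
            s-=np.minimum(smp(50,27),160).mean()-.0*smp(44,21).mean()
        return s
    best=None
    for sl in (.2,.3,.4):
      for a in (-.3,-.15,0.,.15,.3):
        x=np.array([x0[0],x0[1],x0[2]+a,sl])
        r=minimize(f,x,method="Nelder-Mead",options=dict(initial_simplex=np.vstack([x,x+[10,0,0,0],x+[0,10,0,0],x+[0,0,.1,0],x+[0,0,0,.1]]),maxiter=400))
        if best is None or r.fun<best.fun: best=r
    return best
E
python3 - <<'E'
from plant import bot
from vis import *
import pickle
ps=[bot.capture("top"),bot.capture("scene")];pickle.dump(ps,open("p0.pkl","wb"))
for nm,kind,cs,parts in [("scraper","orange",[(359,228),(138,223)],SCR),("carrier","blue",[(148,232),(310,148)],CAR)]:
    x0=ray(ps[0],*cs[0],15)
    R=[19,19] if nm=="scraper" else [26,20]
    ms=[mask(p,kind,c,r) for p,c,r in zip(ps,cs,R)]
    if nm=="carrier": # fill
        ms=[ (lambda m:cv2.fillConvexPoly(m.copy(),cv2.convexHull(np.argwhere(m)[:,::-1].astype(np.int32)),1))(m) for m in ms]
    for sel in ([0],[1],[0,1]):
        r=fit([ps[i] for i in sel],[ms[i] for i in sel],parts,x0); print(nm,sel,np.round(r.x,3),round(r.fun,3),[int(m.sum()) for m in ms])
x0=ray(ps[0],267,173,100);print(x0)
for sel in ([0],[1],[0,1]):
    r=stagefit([ps[i] for i in sel],[x0[0],x0[1],.15]);print("stage",np.round(r.x,3),r.fun)
s=r.x
M=rz(s[2])@Ro.from_euler('y',-s[3]).as_matrix()
for i,p in enumerate(ps):
    im=cv2.cvtColor(p["color"],cv2.COLOR_RGB2BGR);im=cv2.resize(im,None,fx=4,fy=4,interpolation=cv2.INTER_CUBIC)
    def pl(P,c):cv2.polylines(im,[np.round(proj(p,P)*4+1.5).astype(np.int32)],True,c,1)
    pl(np.array([[50,27,0],[-50,27,0],[-50,-27,0],[50,-27,0]])@M.T+[s[0],s[1],100],(0,0,255))
    pl(np.array([[55,50,0],[-55,50,0],[-55,-50,0],[55,-50,0]])@M.T+[s[0],s[1],100],(255,0,255))
    pl(np.array([[80,85,32],[-160,85,32],[-160,-85,32],[80,-85,32]])@rz(s[2]).T+[s[0],s[1],0],(0,255,255))
    u,v=[(272,195),(234,215)][i]
    cv2.imwrite(f"pics/c{i}.png",im[(v-60)*4:(v+60)*4,(u-55)*4:(u+55)*4])
cv2.imwrite("pics/c.png",cv2.resize(np.hstack([cv2.imread("pics/c0.png"),cv2.imread("pics/c1.png")]),(800,436)))
E
```

```text
scraper [0] [ 4.42690e+02 -2.72534e+02 -1.74000e-01] 0.086 [266, 331]
scraper [1] [ 4.40826e+02 -2.73929e+02 -1.27000e-01] 0.109 [266, 331]
scraper [0, 1] [ 4.42207e+02 -2.74110e+02 -1.54000e-01] 0.222 [266, 331]
carrier [0] [ 4.29749e+02  2.67032e+02 -2.63000e-01] 0.008 [643, 318]
carrier [1] [ 4.29251e+02  2.65302e+02 -2.22000e-01] 0.042 [643, 318]
carrier [0, 1] [429.335 266.971   2.889] 0.06 [643, 318]
[569.49904652 -35.55494616 100.        ]
stage [ 6.15786e+02 -2.78900e+01  2.06000e-01  1.84000e-01] -108.30314636230469
stage [ 4.69938e+02  9.57000e-01 -4.34000e-01  7.68000e-01] -142.42507934570312
stage [302.028  -9.717   0.391   1.395] -278.5572509765625
```

View pics/c.png

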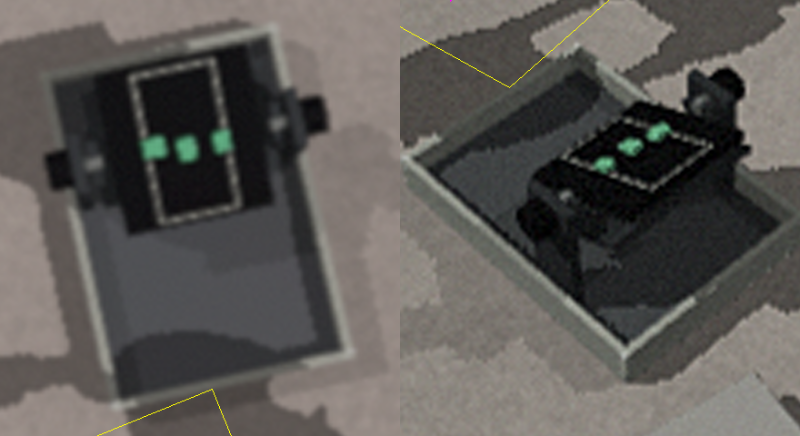

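```bash
cat > stage.py <<'E'
from vis import *
import pickle
from scipy.optimize import least_squares
ps=pickle.load(open("p0.pkl","rb"))
k=440/400/4
O=np.array([[50,27,0],[50,-27,0],[-50,-27,0],[-50,27,0]]);T=np.array([[80,85,32],[80,-85,32],[-160,-85,32],[-160,85,32]])
to=np.array([(131,75),(212,60),(240,207),(161,224)])*k+[217,135]; tt=np.array([(42,75),(275,25),(353,352),(118,405)])*k+[217,135]
so=(np.array([(712,145),(650,188),(567,154),(635,118)])-[400,0])*k+[179,155]; st=(np.array([(800,212),(625,350),(405,155),(580,50)])-[400,0])*k+[179,155]
def Mo(v): return rz(v[2])@Ro.from_euler('y',-v[3]).as_matrix()
def res(v,sel=(0,1)):
    o=O@Mo(v).T+[v[0],v[1],100]; t=T@rz(v[2]).T+[v[0],v[1],0]
    return np.r_[[proj(ps[i],o)-[to,so][i] for i in sel],[ (proj(ps[i],t)-[tt,st][i])*.7 for i in sel]].ravel()
if __name__=="__main__":
    for sel in ([0],[1],[0,1]):
        r=least_squares(res,[569,-35,.2,.3],args=(sel,),loss="soft_l1");print(sel,np.round(r.x,3),round(r.cost,2))
    s=r.x; print(np.round(res(s).reshape(-1,2),1).tolist())
    # local refine on the outline
    t=np.linspace(-1,1,81)
    L=np.r_[np.c_[t*50,0*t+27],np.c_[t*50,0*t-27],np.c_[0*t+50,t*27],np.c_[0*t-50,t*27]]
    gs=[cv2.GaussianBlur(cv2.cvtColor(p["color"],cv2.COLOR_RGB2GRAY).astype(np.float32),(0,0),.8) for p in ps]
    def f(v,sel):
        c=0
        for i in sel:
            q=proj(ps[i],np.c_[L,0*L[:,0]]@Mo(v).T+[v[0],v[1],100]).astype(np.float32)
            c-=cv2.remap(gs[i],q[:,0].copy(),q[:,1].copy(),1).mean()
        return c+ .3*(((v-s)/[3,3,.04,.06])**2).sum()
    for sel in ([0],[1],[0,1]):
        r=minimize(f,s,args=(sel,),method="Nelder-Mead",options=dict(initial_simplex=np.vstack([s,s+np.diag([4,4,.05,.08])])));print(sel,np.round(r.x,3),r.fun)
    s=r.x;np.save("stage.npy",s)
    ims=[]
    for i,p in enumerate(ps):
        im=cv2.resize(cv2.cvtColor(p["color"],cv2.COLOR_RGB2BGR),None,fx=4,fy=4,interpolation=cv2.INTER_CUBIC)
        def pl(P,c):cv2.polylines(im,[np.round(proj(p,P)*4+1.5).astype(np.int32)],True,c,1)
        pl(O@Mo(s).T+[s[0],s[1],100],(0,0,255)); pl(T@rz(s[2]).T+[s[0],s[1],0],(0,255,255))
        for B,v in ((SCR,[442.2,-273.5,-.154]),(CAR,[429.4,267,-.25])):
            for X in B: pl(X[[0,2,6,4,5,7,3,1]]@rz(v[2]).T+[v[0],v[1],0],(255,255,0))
        w=lambda u,v,a,b: im[(v-b)*4:(v+b)*4,(u-a)*4:(u+a)*4]
        c=[[(272,195),(359,228),(148,232)],[(234,215),(138,223),(311,148)]][i]
        ims.append(np.hstack([w(*c[0],55,60),np.vstack([w(*c[1],25,30),w(*c[2],25,30)])]))
    cv2.imwrite("pics/d.png",cv2.resize(np.hstack(ims),(800,300)))
E
python3 stage.py
```

```text
[0] [ 5.66898e+02 -3.86160e+01  2.28000e-01  3.77000e-01] 2.22
[1] [ 5.69354e+02 -3.65040e+01  2.08000e-01  4.56000e-01] 6.27
[0, 1] [ 5.67688e+02 -3.78060e+01  2.21000e-01  4.32000e-01] 10.89
[[-0.4, 0.1], [0.2, -0.6], [-0.2, -0.8], [-0.6, -0.7], [-0.1, -0.5], [-0.0, -0.1], [-1.9, 0.3], [-4.3, -1.0], [-0.6, -0.8], [0.1, -0.8], [0.1, 0.9], [-1.5, 0.9], [1.2, 0.2], [-0.2, 1.0], [-1.0, 0.1], [-0.4, -1.8]]
[0] [ 5.67353e+02 -3.73680e+01  2.25000e-01  4.35000e-01] -72.95084986924647
[1] [ 5.65536e+02 -3.91110e+01  2.24000e-01  3.98000e-01] -54.15704912899723
[0, 1] [ 5.67076e+02 -3.78100e+01  2.19000e-01  4.20000e-01] -125.2889587731629
```

View pics/d.png

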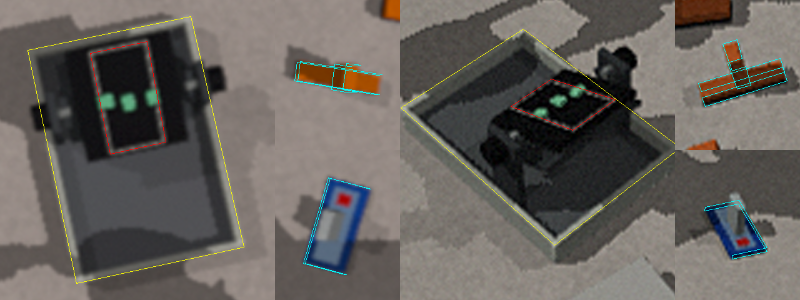

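The red, yellow and cyan overlays sit on the outline, tray rim, scraper and carrier, so the fits agree to about 1 px. The poses are:

| Thing | Position (mm) | Yaw (rad) | Slope (rad) |
|---|---|---|---|
| Stage | (567, -38) | 0.22 | about 0.42 |
| Scraper | (442, -274) | -0.155 | – |
| Carrier | (429, 267) | -0.25 | – |

Next I plan the reach to the scraper.

```bash
cat > mv.py <<'E'
from plant import bot
from vis import *
def pose():
    o=bot.get_obs();return np.array(o["tool_pos"]),Ro.from_euler('xyz',o["tcp_rot"]),o
def tool(yaw,slope=0): # tool z = -normal of a face with that slope, tool x up the slope
    return Ro.from_euler('z',yaw)*Ro.from_euler('y',-slope)*Ro.from_euler('x',np.pi)
def plan(targets):
    p,R,o=pose()
    print("t",round(o["time"],2),"at",np.round(p,1),"F",np.round(o["contact_force"],1),"w",round(o["grip_width"],1))
    for T,Q in targets:
        d=R.inv().apply(np.array(T)-p);r=(R.inv()*Q).as_rotvec()
        print(np.round(d,1).tolist(),np.round(r,3).tolist(),"rows",round(max(np.linalg.norm(np.array(T)-p)/41.7,np.degrees(np.linalg.norm(r))/7.16),1))
        p,R=np.array(T,float),Q
E
python3 - <<'E'
from mv import *
q=tool(-.155)
plan([([442,-274,140],q),([442,-274,44],q)])
print(np.round(bot.get_obs()["joint_positions"],2))
E
```

```text
t 1.0 at [ 180.9 -492.8  251.7] F [-0.   0.1  0.3] w 91.9
[320.5, -115.5, 111.7] [0.0, -0.0, 0.507] rows 8.6
[0.0, -0.0, 96.0] [0.0, 0.0, 0.0] rows 2.3
[-1.37  0.34  1.52  0.    1.28 -0.15]
```

Request:
step_arm(deltas=[[32, -12, 11, 0, 0, 0], [64, -24, 22, 0, 0, 0], [96, -35, 33, 0, 0, 0], [128, -46, 45, 0, 0, 0], [160, -58, 56, 0, 0, 0]], fingers=60)

```text
time: 1.42
tool_pos: [312.1, -382.3, 195.3]
tcp_rot: [3.141, -0.0, 0.351]
contact_force: [0.0, -0.2, -0.3]
grip_width: 63.6
```

Request:
step_arm(deltas=[[32, -12, 11, 0, 0, 0.1], [64, -24, 22, 0, 0, 0.2], [96, -35, 33, 0, 0, 0.3], [128, -46, 45, 0, 0, 0.4], [160.5, -57.5, 55.7, 0, 0, 0.507]])

```text
time: 1.83
tool_pos: [443.1, -272.8, 139.5]
tcp_rot: [3.141, -0.0, -0.16]
contact_force: [0.2, -0.3, -0.3]
grip_width: 60.4
```

Run:
```python
from mv import *
q=tool(-.155)
plan([([442,-274,140],q),([442,-274,44],q)])
ims=[]
for c in ("top","scene"):
    p=bot.capture(c);u,v=proj(p,[[442,-274,60]])[0].astype(int)
    im=cv2.resize(cv2.cvtColor(p["color"],cv2.COLOR_RGB2BGR)[v-45:v+45,u-45:u+45],(400,400),interpolation=cv2.INTER_CUBIC);ims.append(im)
cv2.imwrite("pics/e.png",np.hstack(ims))
```

```text
t 1.83 at [ 443.1 -272.8  139.5] F [ 0.2 -0.3 -0.3] w 60.4
[-0.9, 1.4, -0.5] [0.0, -0.0, -0.005] rows 0.0
[0.0, -0.0, 96.0] [0.0, 0.0, 0.0] rows 2.3
```

View pics/e.png

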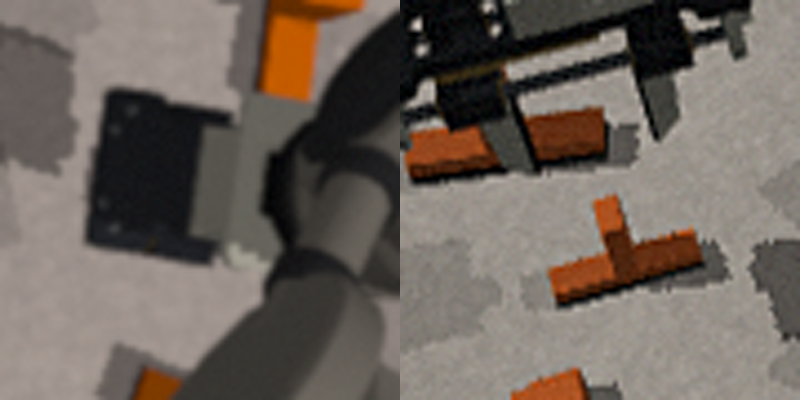

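The scene crop shows the fingers above and to either side of the small scraper's handle, at crop pixel (612,230). The large ones are clearly bigger. I descend and grip.

Request:
step_arm(deltas=[[-0.9, 1.4, 25, 0, 0, 0], [-0.9, 1.4, 50, 0, 0, 0], [-0.9, 1.4, 75, 0, 0, 0], [-0.9, 1.4, 90, 0, 0, 0], [-0.9, 1.4, 95.5, 0, 0, 0]], fingers=60)

```text
time: 2.35
tool_pos: [439.5, -274.9, 42.5]
tcp_rot: [-3.14, 0.003, -0.155]
contact_force: [-0.5, -0.0, -0.3]
grip_width: 59.9
```

Request:
step_arm(deltas=[[0, 0, 0, 0, 0, 0], [0, 0, 0, 0, 0, 0], [0, 0, 0, 0, 0, 0], [0, 0, 0, 0, 0, 0], [0, 0, 0, 0, 0, 0]], fingers=5)

```text
time: 2.77
tool_pos: [441.3, -275.7, 45.5]
tcp_rot: [3.141, -0.002, -0.155]
contact_force: [-0.0, -0.4, 0.1]
grip_width: 31.1
```

Request:
step_arm(deltas=[[0, 0, 0, 0, 0, 0], [0, 0, -3, 0, 0, 0], [0, 0, -10, 0, 0, 0], [0, 0, -25, 0, 0, 0], [0, 0, -40, 0, 0, 0]])

```text
time: 3.18
tool_pos: [440.6, -275.0, 85.1]
tcp_rot: [-3.141, 0.001, -0.155]
contact_force: [0.7, -0.1, -0.8]
grip_width: 13.8
```

Run:
```python
from mv import *
p,R,o=pose();print(p,o["joint_positions"])
ims=[]
q=bot.capture("scene");u,v=proj(q,[p])[0].astype(int)
cv2.imwrite("pics/f.png",cv2.resize(cv2.cvtColor(q["color"],cv2.COLOR_RGB2BGR)[v-50:v+50,u-50:u+50],(500,500),interpolation=cv2.INTER_CUBIC))
s=np.load("stage.npy");s[3]=.42
Q=tool(s[2],s[3]);M=(Ro.from_euler('z',s[2])*Ro.from_euler('y',-s[3]))
def st(x,h): return M.apply([x,0,h+43])+[s[0],s[1],100]
plan([(p+[0,0,120],R),(st(38,40),Q),(st(38,3),Q),(st(-55,3),Q)])
print([np.round(st(x,h),1) for x,h in((38,40),(38,0),(-55,0))])
```

```text
[ 440.5949317  -274.95732241   85.07240226] [-7.05526064e-01  5.28995606e-01  1.74814538e+00 -8.96128412e-05
  8.65659490e-01  1.02044604e+00]
t 3.23 at [ 442.  -276.1   88.1] F [ 0.7 -1.3  2.2] w 13.7
[-1.2, -0.6, -117.0] [0.003, -0.005, 0.0] rows 2.8
[89.1, -254.1, 13.8] [0.078, 0.416, -0.368] rows 6.5
[-0.0, -0.0, 37.0] [0.0, 0.0, 0.0] rows 0.9
[-93.0, 0.0, -0.0] [0.0, 0.0, 0.0] rows 2.2
[array([567.9, -37.6, 191.3]), array([583.8, -34.1, 154.8]), array([500.9, -52.5, 116.8])]
```

View pics/f.png

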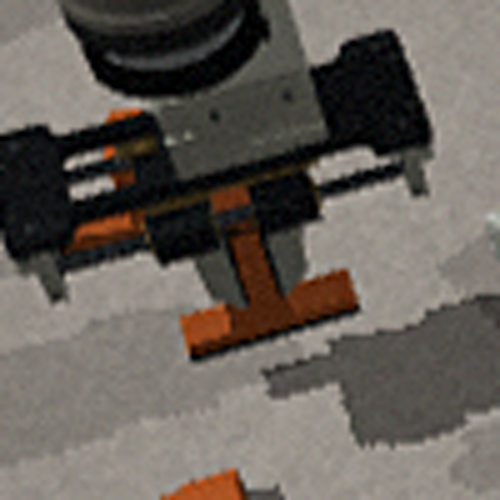

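Request:
step_arm(deltas=[[0, 0, -20, 0, 0, 0], [0, 0, -40, 0, 0, 0], [0, 0, -60, 0, 0, 0], [0, 0, -60, 0, 0, 0], [0, 0, -60, 0, 0, 0]])

```text
time: 3.65
tool_pos: [441.3, -275.5, 145.2]
tcp_rot: [3.14, -0.002, -0.155]
contact_force: [0.6, -0.4, -1.2]
grip_width: 14.4
```

```bash
cat > held.py <<'E'
from mv import *
def held(parts,names,tag,kind="orange"):
    "fit dz (underside ahead of TCP), pitch, roll of the held thing in the tool frame, from the colour masks"
    p,R,o=pose();print(np.round(p,1),np.round(o["tcp_rot"],3),np.round(o["contact_force"],1),o["grip_width"])
    ps=[bot.capture(c) for c in names]
    g=[]
    for q in ps:
        c=proj(q,[p+R.apply([0,0,35])])[0]
        m=mask(q,kind,c,24);g.append(cv2.GaussianBlur(m.astype(np.float32),(0,0),.8))
    F=Ro.from_euler('x',np.pi)
    def f(v):
        s=0
        for q,m in zip(ps,g):
            X=[R.apply(F.apply((Ro.from_euler('yz',[v[1],v[3]])).apply(b-[0,0,v[0]])+[v[2],0,0]))+p for b in parts]
            r=cv2.GaussianBlur(soft(q,X).astype(np.float32),(0,0),.8)
            w=1.
            s+=((r-m)**2*w).sum()
        return s+((v[1]/.2)**2+(v[2]/5)**2+(v[3]/.1)**2)*.5
    best=None
    for h in (38,43,48):
        x=np.array([h,0,0,0.]);r=minimize(f,x,method="Nelder-Mead",options=dict(initial_simplex=np.vstack([x,x+np.diag([5,.1,4,.1])])))
        if best is None or r.fun<best.fun:best=r
    print("h,pitch,dx,yaw",np.round(best.x,3),best.fun,[m.sum() for m in g])
E
python3 - <<'E'
from held import *
held([SCR[0]],["scene"],"g")
p=pose()[0]
E
```

```text
[ 441.3 -275.5  145.2] [ 3.14e+00 -2.00e-03 -1.55e-01] [ 0.6 -0.4 -1.2] 14.351072831112829
h,pitch,dx,yaw [42.133 -0.069  2.452 -0.048] 182.29098140849854 [np.float32(497.0)]
```

Run:
```python
from mv import *
p,R,o=pose()
s=np.load("stage.npy");s[3]=.42
Q=tool(s[2],s[3]);M=(Ro.from_euler('z',s[2])*Ro.from_euler('y',-s[3]))
def st(x,h): return M.apply([x,0,h+44])+[s[0],s[1],100]
mid=np.array([490,-180,235]);
plan([(mid,tool(0,.1)),(st(40,40),Q),(st(40,4),Q)])
```

```text
t 3.7 at [ 440.7 -275.   144.1] F [ 0.  -0.5 -1.9] w 13.6
[34.0, -101.5, -90.9] [0.008, 0.1, -0.155] rows 3.4
[74.7, -142.7, 49.7] [0.056, 0.319, -0.212] rows 4.0
[0.0, 0.0, 36.0] [0.0, 0.0, 0.0] rows 0.9
```

Request:
step_arm(deltas=[[7, -15, -30, 0, 0, 0], [14, -40, -60, 0, 0.03, -0.05], [21, -65, -80, 0, 0.06, -0.1], [28, -85, -91, 0.005, 0.09, -0.14], [34, -101.5, -91, 0.008, 0.1, -0.155]])

```text
time: 4.12
tool_pos: [491.0, -179.0, 236.9]
tcp_rot: [3.141, -0.104, 0.003]
contact_force: [0.3, -0.4, -1.8]
grip_width: 13.8
```

Request:
step_arm(deltas=[[16, -30, 8, 0.011, 0.06, -0.04], [32, -60, 20, 0.022, 0.13, -0.08], [48, -90, 30, 0.033, 0.19, -0.13], [62, -120, 40, 0.045, 0.26, -0.17], [74.7, -142.7, 49.7, 0.056, 0.319, -0.212]])

```text
time: 4.53
tool_pos: [568.8, -35.2, 191.5]
tcp_rot: [-3.141, -0.421, 0.22]
contact_force: [0.3, 1.0, -0.7]
grip_width: 14.0
```

Request:
step_arm(deltas=[[0, 0, 0, 0, 0, 0], [0, 0, 0, 0, 0, 0]])

```text
time: 4.7
tool_pos: [568.2, -36.4, 191.2]
tcp_rot: [-3.14, -0.416, 0.219]
contact_force: [0.1, -0.6, -0.6]
grip_width: 13.6
```

Run:
```python
from held import *
s=np.load("stage.npy");s[3]=.42
Q=tool(s[2],s[3]);M=(Ro.from_euler('z',s[2])*Ro.from_euler('y',-s[3]))
def st(x,h): return M.apply([x,0,h+44])+[s[0],s[1],100]
plan([(st(40,40),Q),(st(40,4),Q)])
held([SCR[0]],["scene"],"g")
q=bot.capture("scene");u,v=proj(q,[[568,-38,120]])[0].astype(int)
cv2.imwrite("pics/g.png",cv2.resize(cv2.cvtColor(q["color"],cv2.COLOR_RGB2BGR)[v-50:v+50,u-60:u+60],(720,600),interpolation=cv2.INTER_CUBIC))
```

```text
t 4.7 at [568.2 -36.4 191.2] F [ 0.1 -0.6 -0.6] w 13.6
[1.5, 1.1, -1.3] [-0.002, 0.004, 0.0] rows 0.1
[0.0, 0.0, 36.0] [0.0, 0.0, 0.0] rows 0.9
[568.2 -36.4 191.2] [-3.14  -0.416  0.219] [ 0.1 -0.6 -0.6] 13.644338505048296
h,pitch,dx,yaw [ 4.8718e+01 -6.0000e-03 -5.3800e-01  9.5000e-02] 98.64569390062783 [np.float32(343.0)]
```

View pics/g.png

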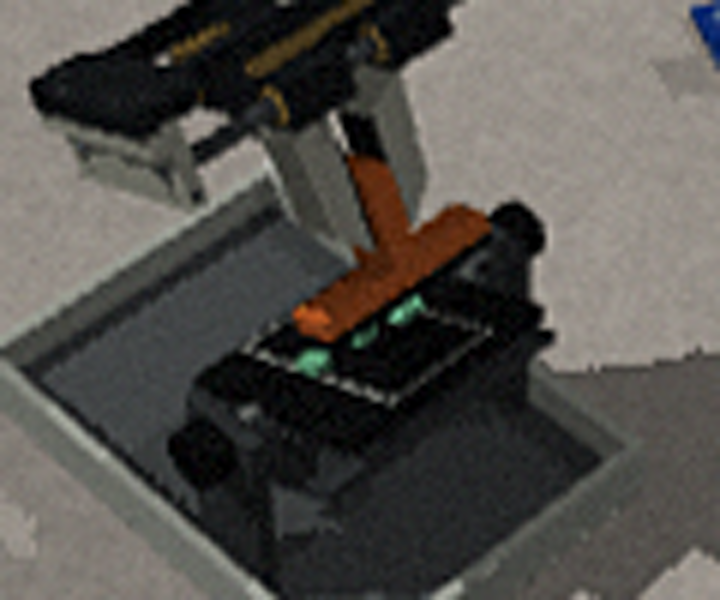

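The scraper is level across the plate and hovering uphill of the chips. They are visible at crop pixels (315,360), (365,335) and (405,308). I lower it gently.

Request:
step_arm(deltas=[[2, 1, 10, 0, 0, 0], [2, 1, 20, 0, 0, 0], [2, 1, 27, 0, 0, 0], [2, 1, 30, 0, 0, 0], [2, 1, 30, 0, 0, 0]])

```text
time: 5.22
tool_pos: [583.2, -35.5, 165.5]
tcp_rot: [-3.141, -0.418, 0.218]
contact_force: [-0.2, 0.2, -1.5]
grip_width: 13.7
```

Request:
step_arm(deltas=[[0, 0, 1.5, 0, 0, 0], [0, 0, 3, 0, 0, 0], [0, 0, 3, 0, 0, 0]])

```text
time: 5.47
tool_pos: [584.8, -35.3, 164.4]
tcp_rot: [3.141, -0.421, 0.218]
contact_force: [0.2, 0.1, -0.9]
grip_width: 13.5
```

Request:
step_arm(deltas=[[0, 0, 1.5, 0, 0, 0], [0, 0, 3, 0, 0, 0], [0, 0, 3, 0, 0, 0]])

```text
time: 5.72
tool_pos: [586.0, -35.0, 161.8]
tcp_rot: [3.141, -0.421, 0.218]
contact_force: [-2.2, -1.1, 1.5]
grip_width: 14.4
```

The scraper touches with about 3 N. Its sole is about 49 mm from the TCP, matching the image fit. I wipe down the slope.

Request:
step_arm(deltas=[[-3, 0, 0.3, 0, 0, 0], [-8, 0, 0.3, 0, 0, 0], [-13, 0, 0.3, 0, 0, 0], [-18, 0, 0.3, 0, 0, 0], [-23, 0, 0.3, 0, 0, 0]])

```text
time: 6.13
tool_pos: [564.9, -39.5, 151.8]
tcp_rot: [3.141, -0.421, 0.218]
contact_force: [-0.0, 0.4, 2.1]
grip_width: 13.6
```

Request:
step_arm(deltas=[[-5, 0, 0, 0, 0, 0], [-10, 0, 0, 0, 0, 0], [-15, 0, 0, 0, 0, 0], [-15, 0, 0, 0, 0, 0]])

```text
time: 6.47
tool_pos: [550.8, -42.5, 145.0]
tcp_rot: [-3.141, -0.419, 0.218]
contact_force: [-2.7, -1.4, 0.9]
grip_width: 13.9
```

```bash
cat > look.py <<'E'
from held import *
import sys
def look(name,c=(568,-38,100)):
    ims=[]
    for n in ("top","scene"):
        q=bot.capture(n);u,v=proj(q,[c])[0].astype(int)
        ims.append(cv2.resize(cv2.cvtColor(q["color"],cv2.COLOR_RGB2BGR)[max(v-50,0):v+50,u-50:u+50],(400,400),interpolation=cv2.INTER_CUBIC))
    cv2.imwrite(f"pics/{name}.png",np.hstack(ims))
def sc(slope=.42):
    s=np.load("stage.npy");p,R,o=pose();M=Ro.from_euler('z',s[2])*Ro.from_euler('y',-slope)
    print("stage coords",np.round(M.inv().apply(p-[s[0],s[1],100]),1),"F stage",np.round(M.inv().apply(o["contact_force"]),1),"M",np.round(M.inv().apply(o["moment"]),2),"t",round(o["time"],2),"w",round(o["grip_width"],1),np.round(o["tcp_rot"],3))
E
python3 -c "
from look import *
sc();look('h')"
```

```text
stage coords [ 3.  -1.1 48. ] F stage [-2.4 -0.8  2. ] M [0.09 0.6  0.05] t 6.47 w 13.9 [-3.141 -0.419  0.218]
```

View pics/h.png

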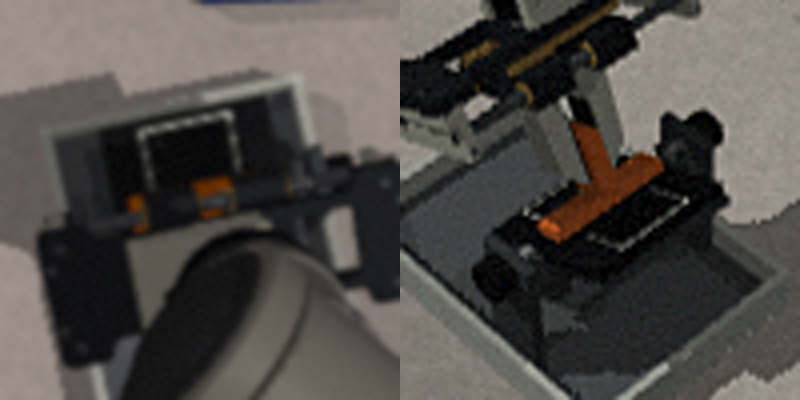

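The plate uphill of the scraper is clear and the chips are ahead of the sole. I wipe on over the low edge.

Request:
step_arm(deltas=[[-5, 0, 0.3, 0, 0, 0], [-10, 0, 0.3, 0, 0, 0], [-15, 0, 0.3, 0, 0, 0], [-20, 0, 0.3, 0, 0, 0], [-25, 0, 0.3, 0, 0, 0]])

```text
time: 6.98
tool_pos: [529.5, -47.4, 135.1]
tcp_rot: [3.141, -0.421, 0.218]
contact_force: [0.6, -0.1, 2.1]
grip_width: 13.9
```

Request:
step_arm(deltas=[[-5, 0, 0, 0, 0, 0], [-10, 0, 0, 0, 0, 0], [-15, 0, 0, 0, 0, 0], [-20, 0, 0, 0, 0, 0], [-25, 0, 0, 0, 0, 0]])

```text
time: 7.4
tool_pos: [507.2, -52.4, 124.9]
tcp_rot: [3.141, -0.421, 0.218]
contact_force: [-0.2, 0.4, 2.2]
grip_width: 13.4
```

Request:
step_arm(deltas=[[-5, 0, 0, 0, 0, 0], [-10, 0, 0, 0, 0, 0], [-11, 0, 0, 0, 0, 0], [-11, 0, 0, 0, 0, 0], [-11, 0, -5, 0, 0, 0]])

```text
time: 7.82
tool_pos: [495.3, -54.7, 124.3]
tcp_rot: [-3.141, -0.419, 0.218]
contact_force: [-0.2, 0.2, -1.5]
grip_width: 13.8
```

Run:
```python
from look import *
sc()
p,R,o=pose()
n=R.apply([0,0,-1])
up=p+np.array([0,0,70])
plan([(up,R)])
ps=[bot.capture("top"),bot.capture("scene")]
for q in ps: 
    h=cv2.cvtColor(q["color"],cv2.COLOR_RGB2HSV).astype(int);m=((h[...,0]>60)&(h[...,0]<90)&(h[...,1]>60)&(h[...,2]>60)).astype(np.uint8)
    k,_,st,ce=cv2.connectedComponentsWithStats(m);print([(np.round(ce[i],1).tolist(),int(st[i,4]),np.round(ray(q,*ce[i],15),0).tolist()) for i in range(1,k) if st[i,4]>3])
```

```text
stage coords [-57.4  -0.9  52.3] F stage [-0.8  0.2 -1.3] M [ 0.03  0.33 -0.03] t 7.82 w 13.8 [-3.141 -0.419  0.218]
t 7.82 at [495.3 -54.7 124.3] F [-0.2  0.2 -1.5] w 13.8
[28.5, -0.1, -64.0] [0.0, 0.0, 0.0] rows 1.7
[]
[]
```

Run:
```python
from look import *
p,R,o=pose()
q=tool(-.155)
plan([(p+np.array([0,0,90]),R),([455,-180,180],tool(0.,.1)),([442,-274,90],q),([442,-274,54],q)])
```

```text
t 7.92 at [495.8 -54.9 125.4] F [ 0.5  0.1 -1.5] w 14.2
[36.7, 0.0, -82.2] [0.0, 0.0, 0.0] rows 2.2
[-75.6, 113.2, 5.1] [-0.056, -0.319, 0.212] rows 3.3
[-21.9, 94.0, 88.3] [-0.008, -0.1, 0.155] rows 3.1
[0.0, -0.0, 36.0] [0.0, 0.0, 0.0] rows 0.9
```

Request:
step_arm(deltas=[[12, 0, -25, 0, 0, 0], [24, 0, -55, 0, 0, 0], [36.7, 0, -82, 0, 0, 0]])

```text
time: 8.17
tool_pos: [495.2, -54.8, 215.7]
tcp_rot: [-3.141, -0.418, 0.218]
contact_force: [1.2, 0.4, -0.2]
grip_width: 14.0
```

Request:
step_arm(deltas=[[-15, 23, 0, -0.011, -0.06, 0.04], [-30, 46, 0, -0.022, -0.13, 0.08], [-45, 69, 2, -0.033, -0.19, 0.13], [-60, 92, 4, -0.045, -0.26, 0.17], [-75.6, 113.2, 5.1, -0.056, -0.319, 0.212]])

```text
time: 8.58
tool_pos: [454.9, -181.2, 179.5]
tcp_rot: [3.14, -0.098, -0.002]
contact_force: [0.4, 0.5, -0.6]
grip_width: 13.7
```

Request:
step_arm(deltas=[[-5, 22, 10, 0, -0.03, 0.04], [-10, 45, 30, 0, -0.05, 0.08], [-16, 70, 55, -0.004, -0.08, 0.12], [-22, 94, 80, -0.008, -0.1, 0.155], [-22, 94, 88.3, -0.008, -0.1, 0.155]])

```text
time: 9.0
tool_pos: [440.9, -276.7, 86.0]
tcp_rot: [-3.141, 0.004, -0.159]
contact_force: [-0.6, -0.2, -0.7]
grip_width: 14.0
```

Request:
step_arm(deltas=[[0, 0, 15, 0, 0, 0], [0, 0, 28, 0, 0, 0], [0, 0, 34, 0, 0, 0], [0, 0, 36, 0, 0, 0], [0, 0, 36, 0, 0, 0]])

```text
time: 9.42
tool_pos: [442.1, -273.5, 53.4]
tcp_rot: [-3.141, 0.0, -0.155]
contact_force: [-0.9, -0.7, -0.7]
grip_width: 13.6
```

Run:
```python
from look import *
p,R,o=pose()
plan([([442,-274,50],tool(-.155))]);print(np.round(o["tcp_rot"],3))
ps=[bot.capture("top"),bot.capture("scene")]
for q in ps: 
    h=cv2.cvtColor(q["color"],cv2.COLOR_RGB2HSV).astype(int);m=((h[...,0]>55)&(h[...,0]<95)&(h[...,1]>60)&(h[...,2]>40)).astype(np.uint8)
    k,_,st,ce=cv2.connectedComponentsWithStats(m);print([(np.round(ce[i],1).tolist(),int(st[i,4]),np.round(ray(q,*ce[i],15),0).tolist()) for i in range(1,k) if st[i,4]>3])
```

```text
t 9.42 at [ 442.1 -273.5   53.4] F [-0.9 -0.7 -0.7] w 13.6
[0.0, 0.5, 3.4] [-0.0, 0.0, 0.0] rows 0.1
[-3.141  0.    -0.155]
[([280.0, 199.5], 26, [515.0, -72.0, 15.0]), ([271.3, 201.6], 30, [509.0, -50.0, 15.0]), ([263.2, 203.3], 34, [505.0, -29.0, 15.0])]
[]
```

Request:
step_arm(deltas=[[0, 0, 2, 0, 0, 0], [0, 0, 4, 0, 0, 0], [0, 0, 4, 0, 0, 0]])

```text
time: 9.77
tool_pos: [442.7, -274.2, 51.1]
tcp_rot: [3.14, -0.002, -0.155]
contact_force: [-1.7, 2.1, 11.1]
grip_width: 13.9
```

Request:
step_arm(deltas=[[0, 0, 1, 0, 0, 0], [0, 0, 1, 0, 0, 0]])

```text
time: 9.93
tool_pos: [442.7, -274.2, 51.1]
tcp_rot: [3.14, -0.003, -0.155]
contact_force: [-4.5, 3.4, 21.1]
grip_width: 14.1
```

Run:
```python
from look import *
sc(0.);p,R,o=pose();print(p,o["contact_force"])
look("i",(520,-50,15))
```

```text
stage coords [-172.7 -203.8  -48.9] F stage [-3.6  4.3 21.1] M [0.95 0.66 0.02] t 9.93 w 14.1 [ 3.14e+00 -3.00e-03 -1.55e-01]
[ 442.69084034 -274.24095593   51.11098519] [-4.46233841  3.4121449  21.10151108]
```

View pics/i.png

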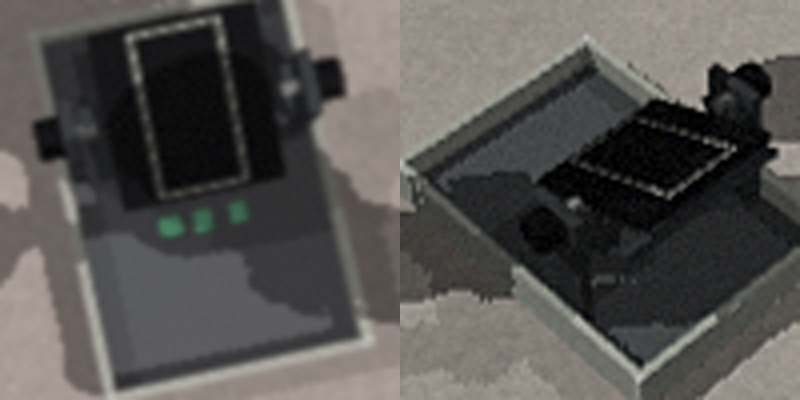

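All three chips lie in the tray, at top-crop pixels (170,225), (203,220) and (238,210), and the plate is clear. I release the scraper.

Request:
step_arm(deltas=[[0, 0, -1.5, 0, 0, 0], [0, 0, -1.8, 0, 0, 0]])

```text
time: 10.2
tool_pos: [442.4, -274.2, 51.1]
tcp_rot: [3.14, -0.002, -0.155]
contact_force: [0.5, 0.3, 5.0]
grip_width: 14.0
```

Request:
step_arm(deltas=[[0, 0, 0, 0, 0, 0], [0, 0, 0, 0, 0, 0], [0, 0, 0, 0, 0, 0], [0, 0, 0, 0, 0, 0], [0, 0, 0, 0, 0, 0]], fingers=50)

```text
time: 10.62
tool_pos: [441.9, -273.8, 49.9]
tcp_rot: [-3.141, 0.0, -0.155]
contact_force: [-0.1, -0.0, -0.9]
grip_width: 42.3
```

Request:
step_arm(deltas=[[0, 0, -20, 0, 0, 0], [0, 0, -50, 0, 0, 0], [0, 0, -90, 0, 0, 0], [0, 0, -130, 0, 0, 0], [0, 0, -170, 0, 0, 0]])

```text
time: 11.03
tool_pos: [441.6, -273.5, 221.8]
tcp_rot: [-3.141, 0.001, -0.155]
contact_force: [-0.2, -0.8, -0.6]
grip_width: 50.1
```

```bash
cat > refit.py <<'E'
from look import *
from stage import Mo
ps=[bot.capture(c) for c in ("top","scene","top","scene")]
s=np.load("stage.npy");t=np.linspace(-1,1,101)
L=np.r_[np.c_[t*50,0*t+27],np.c_[t*50,0*t-27],np.c_[0*t+50,t*27],np.c_[0*t-50,t*27]]
G=[cv2.cvtColor(p["color"],cv2.COLOR_RGB2GRAY).astype(np.float32) for p in ps]
G=[cv2.GaussianBlur((G[i]+G[i+2])/2,(0,0),.8) for i in(0,1)]
def f(v,sel):
    c=0
    for i in sel:
        q=proj(ps[i],np.c_[L,0*L[:,0]]@Mo(v).T+[v[0],v[1],100]).astype(np.float32)
        c-=cv2.remap(G[i],q[:,0].copy(),q[:,1].copy(),1).mean()
    return c
for sel in ([0],[1],[0,1]):
    r=minimize(f,s,args=(sel,),method="Nelder-Mead",options=dict(initial_simplex=np.vstack([s,s+np.diag([4,4,.05,.08])])));print(sel,np.round(r.x,3),r.fun)
np.save("stage2.npy",r.x)
E
python3 - <<'E'
from refit import *
import refit
p0=refit.ps[:2]
cs=[(148,232),(310,148)]
ms=[mask(p,"blue",c,r) for p,c,r in zip(p0,cs,[26,20])]
ms=[cv2.fillConvexPoly(m.copy(),cv2.convexHull(np.argwhere(m)[:,::-1].astype(np.int32)),1) for m in ms]
r=fit(p0,ms,CAR,[429,267]);print("carrier",np.round(r.x,3),r.fun)
c0=proj(p0[1],[[442,-274,20]])[0]
m=mask(p0[1],"orange",c0,20);r=fit([p0[1]],[m],SCR,[442,-274]);print("scraper",np.round(r.x,3),r.fun,m.sum())
q=tool(-.25)
plan([([430,-20,260],tool(-.2)),([430,267,160],q),([430,267,37],q)])
E
```

```text
[0] [ 5.67406e+02 -3.72790e+01  2.24000e-01  4.28000e-01] -53.14809036254883
[1] [ 5.62222e+02 -4.06370e+01  2.75000e-01  3.25000e-01] -45.19114685058594
[0, 1] [ 5.65779e+02 -3.81260e+01  2.30000e-01  3.78000e-01] -92.02061462402344
carrier [ 4.30088e+02  2.66491e+02 -2.52000e-01] 0.05752626433968544
scraper [ 441.865 -276.485    2.986] 0.10730636864900589 333
t 11.23 at [ 442.2 -274.   221. ] F [-0.5 -0.3 -1.1] w 50.0
[-51.2, -249.0, -39.4] [0.001, -0.002, 0.045] rows 6.2
[-57.0, -281.3, 100.0] [0.0, -0.0, 0.05] rows 7.3
[0.0, -0.0, 123.0] [0.0, 0.0, 0.0] rows 2.9
```

The scraper stands flat at (442,-276). In the wipe the contact force stayed steady along a 0.427 rad path, which agrees with the top view, so I take the slope as 0.426. I go to the carrier.

Request:
step_arm(deltas=[[-6, -36, 0, 0, 0, 0], [-12, -72, 0, 0, 0, 0], [-19, -108, 0, 0, 0, 0], [-25, -143, 0, 0, 0, 0], [-31.8, -177.4, 0, 0, 0, 0]])

```text
time: 11.65
tool_pos: [436.6, -91.8, 218.2]
tcp_rot: [-3.141, 0.004, -0.156]
contact_force: [1.3, -0.2, -1.1]
grip_width: 49.9
```

Request:
step_arm(deltas=[[-6, -36, 0, 0, 0, 0], [-12, -72, 0, 0, 0, 0], [-19, -108, 0, 0, 0, 0], [-25, -143, 0, 0, 0, 0], [-31.8, -177.4, 10, 0, 0, 0]])

```text
time: 12.07
tool_pos: [433.6, 88.3, 209.6]
tcp_rot: [3.141, 0.0, -0.155]
contact_force: [1.6, 0.1, -0.6]
grip_width: 50.3
```

Request:
step_arm(deltas=[[-6, -36, 10, 0, 0, 0.02], [-12, -72, 20, 0, 0, 0.04], [-19, -108, 35, 0, 0, 0.06], [-25, -150, 45, 0, 0, 0.08], [-31.7, -177.4, 51, 0, 0, 0.095]])

```text
time: 12.48
tool_pos: [428.4, 268.8, 155.9]
tcp_rot: [3.139, 0.004, -0.251]
contact_force: [-0.1, -0.8, -0.0]
grip_width: 50.0
```

Request:
step_arm(deltas=[[0, 0, 0, 0, 0, 0], [0, 0, 0, 0, 0, 0]])

```text
time: 12.65
tool_pos: [428.3, 267.4, 156.6]
tcp_rot: [3.138, 0.004, -0.247]
contact_force: [0.3, -0.9, 0.4]
grip_width: 49.9
```

Run:
```python
from look import *
import refit
p0=refit.ps[1]
m=mask(p0,"blue",(310,148),20);m=cv2.fillConvexPoly(m.copy(),cv2.convexHull(np.argwhere(m)[:,::-1].astype(np.int32)),1)
r=fit([p0],[m],CAR,[429,267]);print("carrier scene",np.round(r.x,3),r.fun,m.sum())
s=np.array([566.5,-38,.222])
for sel in ([0],[1],[0,1]):
    r=minimize(lambda v:refit.f([*v,.426],sel),s,method="Nelder-Mead",options=dict(initial_simplex=np.vstack([s,s+np.diag([4,4,.05])])));print(sel,np.round(r.x,3),r.fun)
q=tool(-.25)
plan([([430,266.6,80],q),([430,266.6,37],q)])
```

```text
[0] [ 5.67399e+02 -3.73170e+01  2.24000e-01  4.35000e-01] -69.59507751464844
[1] [ 5.64022e+02 -4.04170e+01  2.54000e-01  3.67000e-01] -52.05953598022461
[0, 1] [ 5.6704e+02 -3.7950e+01  2.2200e-01  4.2000e-01] -118.65184020996094
carrier scene [ 4.29233e+02  2.64733e+02 -2.09000e-01] 0.040157005190849304 319
[0] [ 5.67379e+02 -3.73210e+01  2.25000e-01] -69.57916259765625
[1] [ 5.66316e+02 -3.92960e+01  2.15000e-01] -50.559104919433594
[0, 1] [ 5.67141e+02 -3.79930e+01  2.21000e-01] -118.55569458007812
t 12.85 at [430.1 265.5 158.8] F [ 0.6  0.  -0.8] w 49.9
[-0.3, -1.1, 78.8] [0.001, 0.001, -0.002] rows 1.9
[0.0, -0.0, 43.0] [0.0, 0.0, 0.0] rows 1.0
```

Request:
step_arm(deltas=[[0, -0.5, 30, 0, 0, 0], [0, -0.5, 65, 0, 0, 0], [0, -0.5, 100, 0, 0, 0], [0, -0.5, 118, 0, 0, 0], [0, -0.5, 122, 0, 0, 0]])

```text
time: 13.27
tool_pos: [428.6, 265.1, 34.3]
tcp_rot: [3.138, 0.005, -0.252]
contact_force: [-0.5, -0.4, -0.4]
grip_width: 49.4
```

Request:
step_arm(deltas=[[0, 0, 0, 0, 0, 0], [0, 0, 0, 0, 0, 0], [0, 0, 0, 0, 0, 0], [0, 0, 0, 0, 0, 0], [0, 0, 0, 0, 0, 0]], fingers=4)

```text
time: 13.68
tool_pos: [430.9, 267.4, 38.4]
tcp_rot: [-3.14, -0.002, -0.25]
contact_force: [0.6, -0.0, 0.1]
grip_width: 21.4
```

Request:
step_arm(deltas=[[0, 0, 0, 0, 0, 0], [0, 0, 0, 0, 0, 0], [0, 0, 0, 0, 0, 0], [0, 0, 0, 0, 0, 0], [0, 0, 0, 0, 0, 0]])

```text
time: 14.1
tool_pos: [430.5, 267.3, 37.9]
tcp_rot: [-3.141, -0.001, -0.25]
contact_force: [-0.2, -1.7, 7.0]
grip_width: 11.9
```

Request:
step_arm(deltas=[[0, 0, -8, 0, 0, 0], [0, 0, -30, 0, 0, 0], [0, 0, -65, 0, 0, 0], [0, 0, -100, 0, 0, 0], [0, 0, -110, 0, 0, 0]])

```text
time: 14.52
tool_pos: [432.1, 268.1, 152.2]
tcp_rot: [-3.137, -0.006, -0.25]
contact_force: [1.4, 1.2, -0.7]
grip_width: 11.9
```

Request:
step_arm(deltas=[[0, 0, 0, 0, 0, 0], [0, 0, 0, 0, 0, 0]])

```text
time: 14.68
tool_pos: [429.9, 267.1, 147.1]
tcp_rot: [-3.141, -0.0, -0.25]
contact_force: [-0.5, 0.2, -0.8]
grip_width: 11.8
```

```bash
cat > hc.py <<'E'
from look import *
def heldcar():
    "carrier pose in the tool frame from the scene view: h, pitch, dx, yaw"
    ps=[];P=[]
    p,R,o=pose();q=bot.capture("scene")
    m=mask(q,"blue",proj(q,[p+R.apply([0,0,37])])[0],26)
    k,l,st,_=cv2.connectedComponentsWithStats(m,connectivity=8);m=(l==1+np.argmax(st[1:,4])).astype(np.uint8)
    m=cv2.fillConvexPoly(m,cv2.convexHull(np.argwhere(m)[:,::-1].astype(np.int32)),1)
    g=cv2.GaussianBlur(m.astype(np.float32),(0,0),.8);F=Ro.from_euler('x',np.pi)
    def f(v):
        X=[R.apply(F.apply(Ro.from_euler('yz',[v[1],v[3]]).apply(b+[v[2],v[4],-v[0]])))+p for b in CAR]
        return ((cv2.GaussianBlur(soft(q,X).astype(np.float32),(0,0),.8)-g)**2).sum()+((v[1]/.1)**2+(v[3]/.1)**2+(v[4]/1.)**2+((v[0]-36.5)/2)**2+(v[2]/4)**2)*.5
    x=np.array([36.5,0,0,0,0.]);r=minimize(f,x,method="Nelder-Mead",options=dict(maxiter=600,initial_simplex=np.vstack([x,x+np.diag([4,.1,4,.1,2])])))
    print("h,pitch,dx,yaw,dy",np.round(r.x,3),round(r.fun,1),m.sum())
E
python3 - <<'E'
from hc import *
heldcar();heldcar()
s=[567.1,-38,.221,.424]
np.save("stage.npy",s)
Q=tool(s[2],s[3]);M=(Ro.from_euler('z',s[2])*Ro.from_euler('y',-s[3]))
def st(x,h): return M.apply([x,0,h+37])+[s[0],s[1],100]
plan([([480,130,220],tool(0,.2)),(st(0,40),Q),(st(0,8),Q)])
E
```

```text
h,pitch,dx,yaw,dy [37.378 -0.145  0.839 -0.099 -0.829] 33.0 300
h,pitch,dx,yaw,dy [ 3.7995e+01 -1.0300e-01 -1.4710e+00 -5.0000e-03 -7.8700e-01] 34.7 296
t 14.78 at [429.1 266.7 145.5] F [-0.7  0.4 -1.6] w 12.1
[82.9, 120.0, -74.4] [0.027, 0.202, -0.249] rows 3.9
[45.2, 174.9, 60.0] [0.068, 0.223, -0.211] rows 4.6
[-0.0, -0.0, 32.0] [0.0, 0.0, 0.0] rows 0.8
```

Request:
step_arm(deltas=[[15, 20, -30, 0.005, 0.04, -0.05], [32, 45, -50, 0.01, 0.08, -0.1], [50, 70, -65, 0.016, 0.12, -0.15], [67, 96, -74, 0.022, 0.16, -0.2], [82.9, 120, -74.4, 0.027, 0.202, -0.249]])

```text
time: 15.2
tool_pos: [481.6, 129.1, 221.9]
tcp_rot: [-3.141, -0.206, 0.003]
contact_force: [1.2, 0.7, -1.2]
grip_width: 12.2
```

Request:
step_arm(deltas=[[9, 35, 6, 0.014, 0.045, -0.042], [18, 70, 16, 0.027, 0.09, -0.084], [27, 105, 28, 0.041, 0.134, -0.127], [36, 140, 44, 0.054, 0.178, -0.17], [45.2, 174.9, 60, 0.068, 0.223, -0.211]])

```text
time: 15.62
tool_pos: [528.9, -21.8, 178.3]
tcp_rot: [-3.134, -0.404, 0.2]
contact_force: [0.1, 2.0, -1.5]
grip_width: 12.0
```

Request:
step_arm(deltas=[[0, 0, 0, 0, 0, 0], [0, 0, 0, 0, 0, 0], [0, 0, 0, 0, 0, 0]])

```text
time: 15.87
tool_pos: [528.8, -19.4, 179.4]
tcp_rot: [-3.132, -0.402, 0.198]
contact_force: [-0.2, -0.3, -0.9]
grip_width: 11.7
```

Run:
```python
from hc import *
sc(.424);heldcar();heldcar()
s=np.load("stage.npy")
Q=tool(s[2],s[3]);M=(Ro.from_euler('z',s[2])*Ro.from_euler('y',-s[3]))
def st(x,h): return M.apply([x,0,h+38])+[s[0],s[1],100]
plan([(st(0,8),Q)])
```

```text
stage coords [ 2.3 26.6 86. ] F stage [-0.6 -0.2 -0.7] M [ 0.01  0.3  -0.01] t 15.87 w 11.7 [-3.132 -0.402  0.198]
h,pitch,dx,yaw,dy [39.333 -0.073 -2.874 -0.067 -0.384] 23.3 350
h,pitch,dx,yaw,dy [38.82  -0.085 -1.512 -0.053 -0.688] 23.8 351
t 15.97 at [529.3 -18.6 180.3] F [-0.5  0.2 -0.5] w 11.9
[-2.0, 27.3, 40.7] [-0.001, 0.02, -0.018] rows 1.2
```

Request:
step_arm(deltas=[[-1, 14, 4, 0, 0.01, -0.009], [-2, 27.3, 10, -0.001, 0.02, -0.018], [-2, 27.3, 20, -0.001, 0.02, -0.018], [-2, 27.3, 30, -0.001, 0.02, -0.018], [-2, 27.3, 33, -0.001, 0.02, -0.018]])

```text
time: 16.38
tool_pos: [545.6, -42.6, 147.7]
tcp_rot: [-3.141, -0.423, 0.22]
contact_force: [-1.1, -0.0, -0.9]
grip_width: 12.1
```

Request:
step_arm(deltas=[[0, 0, 0, 0, 0, 0], [0, 0, 0, 0, 0, 0], [0, 0, 0, 0, 0, 0]])

```text
time: 16.63
tool_pos: [546.0, -43.5, 149.5]
tcp_rot: [3.141, -0.425, 0.221]
contact_force: [0.1, -0.1, -0.5]
grip_width: 11.8
```

Run:
```python
from hc import *
sc(.424)
for _ in range(3): heldcar()
q=bot.capture("scene");u,v=proj(q,[[555,-40,120]])[0].astype(int)
cv2.imwrite("pics/j.png",cv2.resize(cv2.cvtColor(q["color"],cv2.COLOR_RGB2BGR)[v-38:v+38,u-50:u+50],(800,600),interpolation=cv2.INTER_CUBIC))
print(u,v)
```

```text
stage coords [ 0.5 -0.7 54. ] F stage [-0.1 -0.1 -0.5] M [-0.04  0.36  0.04] t 16.63 w 11.8 [ 3.141 -0.425  0.221]
h,pitch,dx,yaw,dy [ 3.8024e+01 -2.7000e-02  1.0670e+00 -0.0000e+00 -2.2700e-01] 26.9 371
h,pitch,dx,yaw,dy [ 3.7796e+01 -5.0000e-02  1.5850e+00 -2.6000e-02 -2.8000e-01] 25.3 369
h,pitch,dx,yaw,dy [38.33  -0.067  2.167 -0.056 -0.783] 23.4 371
239 187
```

View pics/j.png

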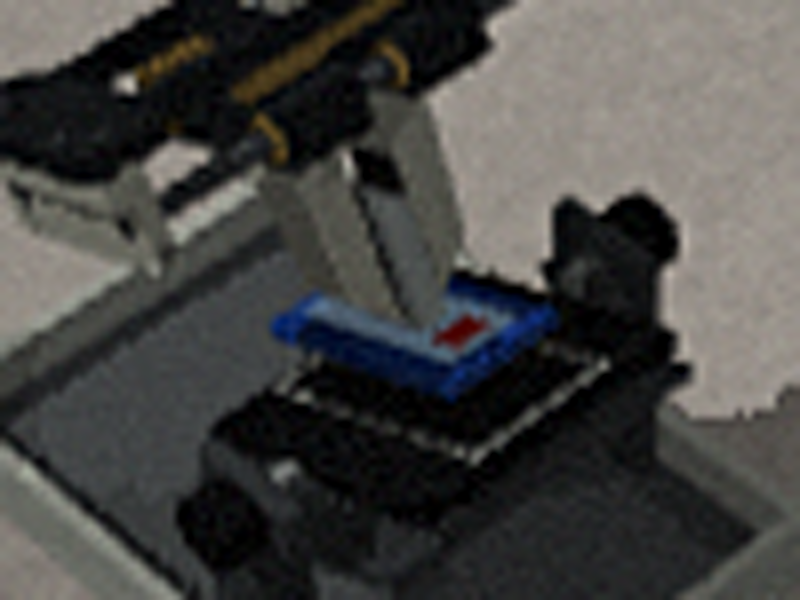

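The carrier hovers parallel over the outline, which shows on all sides. I lower it.

Request:
step_arm(deltas=[[0, -0.5, 5, 0, 0, 0], [0, -0.5, 9, 0, 0, 0], [0, -0.5, 12, 0, 0, 0], [0, -0.5, 12, 0, 0, 0], [0, -0.5, 12, 0, 0, 0]])

```text
time: 17.25
tool_pos: [550.6, -42.4, 137.9]
tcp_rot: [3.141, -0.424, 0.22]
contact_force: [0.1, -0.7, -0.3]
grip_width: 11.7
```

Run:
```python
from hc import *
sc(.424)
for _ in range(3): heldcar()
sc(.424)
```

```text
stage coords [ 0.  -0.7 41.5] F stage [-0.2 -0.7 -0.3] M [-0.01  0.25 -0.03] t 17.25 w 11.7 [ 3.141 -0.424  0.22 ]
h,pitch,dx,yaw,dy [38.863 -0.09   1.193 -0.055  0.089] 25.2 364
h,pitch,dx,yaw,dy [38.35  -0.095  1.742 -0.079 -0.164] 23.0 364
h,pitch,dx,yaw,dy [ 3.9176e+01 -8.0000e-02 -2.0250e+00 -1.2000e-02 -4.8000e-02] 28.8 357
stage coords [ 0.3 -0.8 41.9] F stage [-0.4  0.3 -0.8] M [ 0.03  0.26 -0.01] t 17.4 w 11.9 [ 3.141 -0.425  0.22 ]
```

Request:
step_arm(deltas=[[0, 0, 1.5, 0, 0, 0], [0, 0, 3, 0, 0, 0], [0, 0, 3, 0, 0, 0]])

```text
time: 17.65
tool_pos: [551.8, -42.2, 135.3]
tcp_rot: [3.141, -0.425, 0.22]
contact_force: [0.0, 1.0, -0.6]
grip_width: 11.4
```

Request:
step_arm(deltas=[[0, 0, 1, 0, 0, 0], [0, 0, 1, 0, 0, 0], [0, 0, 1, 0, 0, 0]])

```text
time: 17.9
tool_pos: [552.3, -42.1, 134.6]
tcp_rot: [3.141, -0.425, 0.22]
contact_force: [0.2, -0.4, -0.6]
grip_width: 11.8
```

Run:
```python
from hc import *
for _ in range(2):
    sc(.424);bot.capture("top")
# constrained check: carrier and outline in the same picture, in stage coordinates, slope fixed
q=bot.capture("scene");s=np.load("stage.npy");p,R,o=pose()
M=Ro.from_euler('z',s[2])*Ro.from_euler('y',-s[3]);C=np.array([s[0],s[1],100])
m=mask(q,"blue",proj(q,[p+R.apply([0,0,37])])[0],26)
m=cv2.fillConvexPoly(m,cv2.convexHull(np.argwhere(m)[:,::-1].astype(np.int32)),1);g=cv2.GaussianBlur(m.astype(np.float32),(0,0),.8)
f=lambda v:((cv2.GaussianBlur(soft(q,[M.apply(Ro.from_euler('z',v[2]).apply(b)+[v[0],v[1],-1.])+C for b in CAR]).astype(np.float32),(0,0),.8)-g)**2).sum()
x=np.zeros(3);r=minimize(f,x,method="Nelder-Mead",options=dict(initial_simplex=np.vstack([x,x+np.diag([4,4,.1])])));print("carrier in stage frame (scene)",np.round(r.x,3),r.fun)
b=M.inv().apply(np.array([566.3,-39.3,100])-C);print("outline in same frame (scene)",np.round(b,1),round(.215-s[2],3))
u,v=proj(q,[[560,-40,105]])[0].astype(int)
cv2.imwrite("pics/k.png",cv2.resize(cv2.cvtColor(q["color"],cv2.COLOR_RGB2BGR)[v-30:v+30,u-40:u+40],(800,600),interpolation=cv2.INTER_CUBIC))
```

```text
stage coords [ 0.2 -0.8 37.9] F stage [-0.1 -0.4 -0.6] M [0.07 0.28 0.  ] t 17.9 w 11.8 [ 3.141 -0.425  0.22 ]
stage coords [ 0.3 -0.8 37.9] F stage [ 0.1 -0.5 -0.5] M [-0.06  0.34 -0.06] t 17.95 w 11.9 [ 3.141 -0.425  0.22 ]
carrier in stage frame (scene) [-0.582 -2.08   0.057] 34.31878662109375
outline in same frame (scene) [-1.  -1.1  0.4] -0.006
```

View pics/k.png

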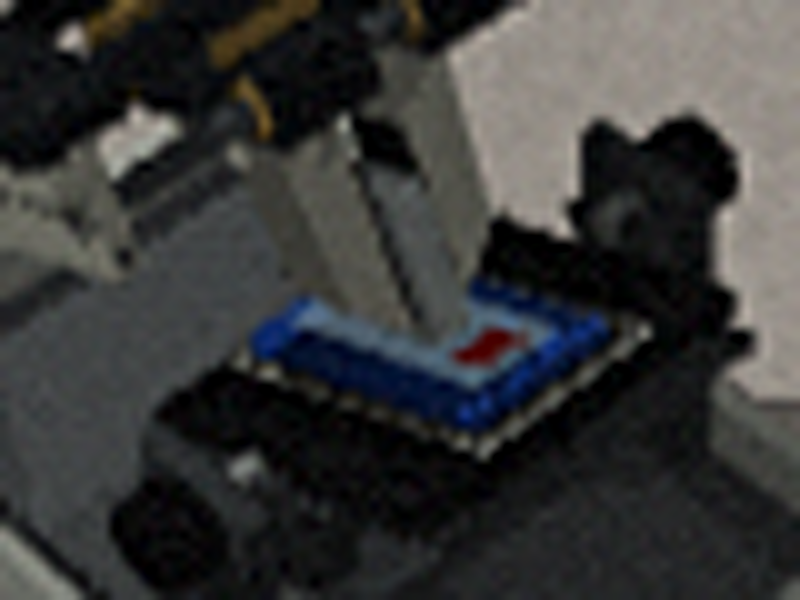

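Request:
step_arm(deltas=[[0, -0.9, 0.7, 0, 0, 0], [0, -0.9, 1.5, 0, 0, 0], [0, -0.9, 1.5, 0, 0, 0]])

```text
time: 18.3
tool_pos: [552.8, -41.1, 133.4]
tcp_rot: [3.14, -0.425, 0.22]
contact_force: [-0.8, -1.7, 1.3]
grip_width: 12.0
```

Request:
step_arm(deltas=[[0, 0, 0.8, 0, 0, 0], [0, 0, 0.8, 0, 0, 0], [0, 0, 0.8, 0, 0, 0]])

```text
time: 18.55
tool_pos: [553.1, -41.1, 132.7]
tcp_rot: [3.14, -0.425, 0.22]
contact_force: [-1.2, -0.6, 3.1]
grip_width: 11.8
```

```bash
cat > chk.py <<'E'
from hc import *
def chk(depth,name=None):
    sc(.424);q=bot.capture("scene");q2=bot.capture("scene");sc(.424)
    s=np.load("stage.npy");p,R,o=pose()
    M=Ro.from_euler('z',s[2])*Ro.from_euler('y',-s[3]);C=np.array([s[0],s[1],100.])
    col=((q["color"].astype(np.float32)+q2["color"])/2).astype(np.uint8);qq=dict(q,color=col)
    m=mask(qq,"blue",proj(q,[p+R.apply([0,0,37])])[0],26)
    m=cv2.fillConvexPoly(m,cv2.convexHull(np.argwhere(m)[:,::-1].astype(np.int32)),1);g=cv2.GaussianBlur(m.astype(np.float32),(0,0),.8)
    W=lambda v:[M.apply(Ro.from_euler('yz',[v[3],v[2]]).apply(b)+[v[0],v[1],-depth])+C for b in CAR]
    f=lambda v:((cv2.GaussianBlur(soft(q,W(v)).astype(np.float32),(0,0),.8)-g)**2).sum()+(v[3]/.05)**2*2
    x=np.zeros(4);r=minimize(f,x,method="Nelder-Mead",options=dict(initial_simplex=np.vstack([x,x+np.diag([4,4,.1,.08])])));v=r.x
    print("carrier x,y,yaw,pitch",np.round(v,3),round(r.fun,1))
    G=cv2.GaussianBlur(cv2.cvtColor(col,cv2.COLOR_RGB2GRAY).astype(np.float32),(0,0),.8);t=np.linspace(-1,1,101)
    L=np.r_[np.c_[t*50,0*t-27],np.c_[0*t+50,t*27]]
    def ol(w,L): return M.apply(np.c_[L@rz(w[2])[:2,:2].T+w[:2],np.full(len(L),-depth)])+C
    def fo(w):
        a=proj(q,ol(w,L)).astype(np.float32);return -cv2.remap(G,a[:,0].copy(),a[:,1].copy(),1).mean()
    x=np.array([-1,-1,0.]);r=minimize(fo,x,method="Nelder-Mead",options=dict(initial_simplex=np.vstack([x,x+np.diag([2,2,.04])])));w=r.x
    print("outline x,y,yaw",np.round(w,3),round(r.fun,1))
    if name:
        S=10;im=cv2.resize(cv2.cvtColor(col,cv2.COLOR_RGB2BGR),None,fx=S,fy=S,interpolation=cv2.INTER_CUBIC)
        cv2.polylines(im,[np.round(proj(q,ol(w,np.array([[50,27],[50,-27],[-50,-27],[-50,27]])))*S+4.5).astype(np.int32)],True,(0,0,255),1)
        cv2.polylines(im,[np.round(proj(q,W(v)[0][[0,2,6,4]])*S+4.5).astype(np.int32)],True,(0,255,255),1)
        u,y=proj(q,[[560,-40,105]])[0].astype(int);cv2.imwrite(f"pics/{name}.png",im[(y-30)*S:(y+30)*S,(u-40)*S:(u+40)*S])
E
python3 -c "
from chk import *
chk(0)"
```

```text
stage coords [ 0.4  0.1 35.7] F stage [ 0.1 -0.3  3.4] M [-0.1   0.18 -0.04] t 18.55 w 11.8 [ 3.14  -0.425  0.22 ]
stage coords [ 0.4  0.  35.7] F stage [-0.3 -0.5  3.3] M [-0.01  0.15 -0.01] t 18.65 w 11.7 [ 3.14  -0.425  0.22 ]
carrier x,y,yaw,pitch [ 4.574e+00 -4.140e+00 -2.000e-03 -3.300e-02] 32.1
outline x,y,yaw [ 2.098 -1.733  0.01 ] -39.0
```

```bash
python3 -c "
from chk import *
chk(2.5,'l')"
```

```text
stage coords [ 0.4  0.  35.7] F stage [-0.3 -0.5  3.3] M [-0.01  0.15 -0.01] t 18.65 w 11.7 [ 3.14  -0.425  0.22 ]
stage coords [ 0.4  0.1 35.7] F stage [-0.4 -1.   1.1] M [-0.03  0.09 -0.04] t 18.75 w 12.0 [ 3.14  -0.425  0.22 ]
carrier x,y,yaw,pitch [ 1.575 -0.766 -0.028 -0.047] 23.9
outline x,y,yaw [-1.771  0.442  0.007] -38.9
```

View pics/l.png

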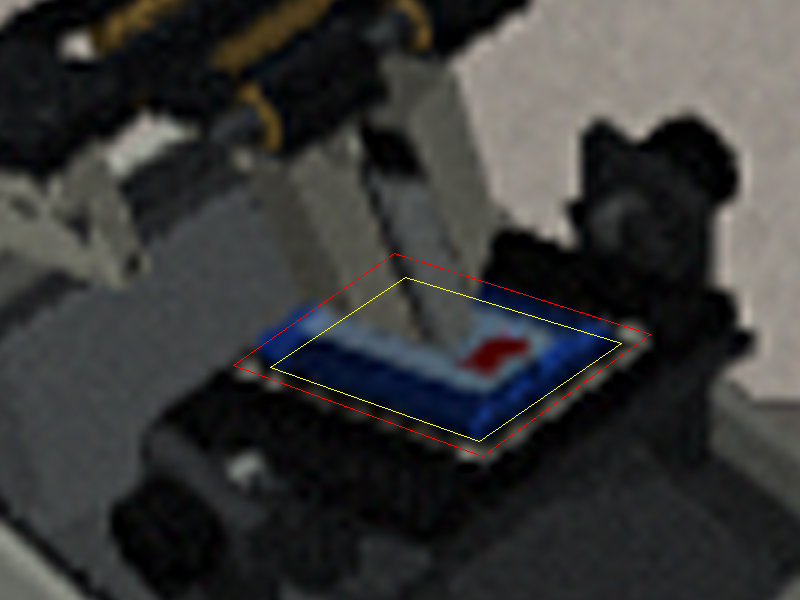

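Run:
```python
from chk import *
sc(.424)
qs=[bot.capture("scene") for _ in range(4)];q=qs[0];col=np.mean([a["color"].astype(np.float32) for a in qs],0);sc(.424)
s=np.load("stage.npy");M=Ro.from_euler('z',s[2])*Ro.from_euler('y',-s[3]);C=np.array([s[0],s[1],100.])
def prof(L):
    a=proj(q,M.apply(L)+C).astype(np.float32);return cv2.remap(col,a[:,0].copy(),a[:,1].copy(),cv2.INTER_LINEAR)[:,0]
k=np.arange(0,24,1.)
def show(nm,mk):
    P=np.mean([prof(mk(t)) for t in np.linspace(-1,1,41)],0)
    print(nm);print("pos ",*(k.astype(int)));print("B-R ",*np.round(P[:,2]-P[:,0]).astype(int));print("R   ",*np.round(P[:,0]).astype(int))
z=-2.5
show("uphill x=36+k",lambda t:np.c_[36+k,0*k+t*14,0*k+z])
show("-y side y=-(13+k), all",lambda t:np.c_[0*k+t*35,-13-k,0*k+z])
show("-y side low half",lambda t:np.c_[0*k-27+t*10,-13-k,0*k+z])
show("-y side high half",lambda t:np.c_[0*k+27+t*10,-13-k,0*k+z])
```

```text
stage coords [ 0.4  0.1 35.7] F stage [-0.4 -1.   1.1] M [-0.03  0.09 -0.04] t 18.75 w 12.0 [ 3.14  -0.425  0.22 ]
stage coords [ 0.4  0.1 35.6] F stage [0.3 0.1 1.9] M [-0.1   0.11 -0.04] t 18.95 w 11.7 [ 3.14  -0.425  0.22 ]
uphill x=36+k
pos  0 1 2 3 4 5 6 7 8 9 10 11 12 13 14 15 16 17 18 19 20 21 22 23
B-R  68 61 54 49 44 39 32 23 13 5 -1 -5 -6 -5 -4 -3 -2 -1 0 1 1 1 1 1
R    12 10 9 8 7 8 10 15 22 31 42 51 59 63 62 55 43 29 17 9 5 4 5 5
-y side y=-(13+k), all
pos  0 1 2 3 4 5 6 7 8 9 10 11 12 13 14 15 16 17 18 19 20 21 22 23
B-R  46 46 45 45 44 42 39 35 29 20 10 2 -2 -3 -3 -2 -1 -1 0 1 1 1 1 1
R    6 7 8 8 7 7 6 5 6 9 14 20 26 32 35 33 24 15 7 4 4 4 5 6
-y side low half
pos  0 1 2 3 4 5 6 7 8 9 10 11 12 13 14 15 16 17 18 19 20 21 22 23
B-R  37 37 38 39 39 39 38 35 30 21 10 2 -3 -3 -3 -3 -2 -1 0 1 2 1 1 1
R    4 5 6 7 7 6 5 5 6 9 14 21 29 36 41 40 32 20 10 5 3 4 5 6
-y side high half
pos  0 1 2 3 4 5 6 7 8 9 10 11 12 13 14 15 16 17 18 19 20 21 22 23
B-R  56 57 55 53 51 48 43 36 29 19 10 2 -2 -3 -2 -2 -1 0 1 1 2 1 0 0
R    9 10 10 9 8 7 6 5 7 10 17 23 28 31 31 26 18 10 5 4 4 5 6 8
```

The gaps to the outline line are 5.2 mm on the side and 6.3 mm uphill, so the carrier sits about 1 mm low along x. I lift slightly, shift and press.

Request:
step_arm(deltas=[[0, 0, -2, 0, 0, 0], [0.5, 0, -4, 0, 0, 0], [1, 0, -4, 0, 0, 0], [1, 0, -3, 0, 0, 0], [1, 0, -1.5, 0, 0, 0]])

```text
time: 19.37
tool_pos: [553.2, -40.8, 134.2]
tcp_rot: [3.141, -0.425, 0.22]
contact_force: [-0.4, 0.4, 0.1]
grip_width: 11.6
```

Request:
step_arm(deltas=[[0, 0, 1.5, 0, 0, 0], [0, 0, 3, 0, 0, 0], [0, 0, 4, 0, 0, 0], [0, 0, 4, 0, 0, 0], [0, 0, 4, 0, 0, 0]])

```text
time: 19.78
tool_pos: [554.8, -40.5, 130.7]
tcp_rot: [3.141, -0.425, 0.22]
contact_force: [-3.8, -0.3, 4.2]
grip_width: 11.7
```

Run:
```python
from chk import *
F=[];Z=[];s=np.load("stage.npy");M=Ro.from_euler('z',s[2])*Ro.from_euler('y',-s[3])
for _ in range(8):
    p,R,o=pose();F.append(M.inv().apply(o["contact_force"]));Z.append(M.inv().apply(p-[s[0],s[1],100]));bot.capture("scene")
print(np.mean(F,0),np.std(F,0),np.mean(Z,0));sc(.424)
```

```text
[-1.56774453  0.4863878   4.46851797] [0.60399255 0.29939561 0.51708777] [ 1.20480604  0.21763108 33.16946938]
stage coords [ 1.2  0.2 33.1] F stage [-1.2  1.   5.5] M [0.28 0.33 0.02] t 20.18 w 12.0 [ 3.141 -0.425  0.22 ]
```

Request:
step_arm(deltas=[[0, 0, 0.7, 0, 0, 0], [0, 0, 0.7, 0, 0, 0], [0, 0, 0.7, 0, 0, 0], [0, 0, 0.7, 0, 0, 0]])

```text
time: 20.52
tool_pos: [555.1, -40.5, 130.0]
tcp_rot: [3.141, -0.425, 0.22]
contact_force: [-3.5, 0.3, 3.8]
grip_width: 12.2
```

Run:
```python
from chk import *
F=[];Z=[];s=np.load("stage.npy");M=Ro.from_euler('z',s[2])*Ro.from_euler('y',-s[3]);C=np.array([s[0],s[1],100.]);qs=[]
for _ in range(8):
    p,R,o=pose();F.append(M.inv().apply(o["contact_force"]));Z.append(M.inv().apply(p-C));qs.append(bot.capture("scene"))
print(np.mean(F,0),np.mean(Z,0));sc(.424)
q=qs[0];col=np.mean([a["color"].astype(np.float32) for a in qs],0)
k=np.arange(0,22,1.)
def show(nm,mk):
    P=[]
    for t in np.linspace(-1,1,41):
        a=proj(q,M.apply(mk(t))+C).astype(np.float32);P.append(cv2.remap(col,a[:,0].copy(),a[:,1].copy(),1)[:,0])
    P=np.mean(P,0);print(nm);print("B-R ",*np.round(P[:,2]-P[:,0]).astype(int));print("R   ",*np.round(P[:,0]).astype(int))
z=-5
show("uphill x=36+k",lambda t:np.c_[36+k,0*k+t*14,0*k+z])
show("-y low",lambda t:np.c_[0*k-27+t*10,-13-k,0*k+z]);show("-y high",lambda t:np.c_[0*k+27+t*10,-13-k,0*k+z])
u,v=proj(q,[[560,-40,100]])[0].astype(int)
a=cv2.resize(cv2.cvtColor(col.astype(np.uint8),cv2.COLOR_RGB2BGR)[v-30:v+30,u-30:u+30],(500,500),interpolation=cv2.INTER_CUBIC)
b=cv2.resize(cv2.cvtColor(qs[0]["color"],cv2.COLOR_RGB2BGR)[140:320,90:],(300,128));b=cv2.copyMakeBorder(b,0,372,0,0,0)
cv2.imwrite("pics/m.png",np.hstack([a,b]))
```

```text
[-1.79273885  1.16644922  5.28800586] [ 1.21757836  0.19809962 32.40058673]
stage coords [ 1.2  0.2 32.4] F stage [-1.6  1.1  5.5] M [0.32 0.37 0.05] t 20.92 w 11.9 [ 3.141 -0.425  0.22 ]
uphill x=36+k
B-R  72 71 67 62 56 50 44 38 30 21 11 3 -3 -6 -6 -5 -4 -2 -1 0 0 1
R    11 11 11 10 8 8 7 8 12 18 27 38 49 58 64 65 59 47 33 20 10 6
-y low
B-R  36 37 38 39 39 39 39 38 36 30 20 8 -1 -5 -5 -4 -3 -2 -1 0 0 0
R    5 6 6 6 6 5 5 5 6 8 13 21 31 40 49 54 49 34 17 7 4 4
-y high
B-R  54 54 52 50 49 45 41 37 31 24 14 5 -1 -4 -3 -2 -1 -1 0 0 0 0
R    7 8 8 8 8 7 7 6 6 8 12 18 24 29 33 32 26 16 8 5 4 5
```

Run:
```python
from chk import *
q=bot.capture("top")
for n in ["stain_bottle","sample_jar","slide_box"]: print(n,[(np.round(d["rect"],1).tolist(),round(d["p"],2)) for d in bot.boxes_of(n,q)[:1]])
sc(.424);print(bot.close_job());sc(.424)
```

```text
stain_bottle [([379.6, 136.3, 23.5, 19.2], 0.83)]
sample_jar [([126.7, 124.8, 21.9, 26.3], 0.71)]
slide_box []
stage coords [ 1.2  0.2 32.4] F stage [-1.6  1.5  5.7] M [0.32 0.34 0.04] t 21.12 w 11.6 [ 3.141 -0.425  0.22 ]
the job is handed in; nothing more can be done
None
the job is handed in; nothing more can be done
```

The job is handed in at about 21 s, with the carrier still held pressed on the plate.

- **Wiping:** I used the smallest of the three orange scrapers. The top picture showed all three chips in the tray and the plate clear. The fingertips stayed more than 20 mm above the sole.
- **Scraper:** I set it down flat where it had been lying, at about (442, -276) mm. The scene-camera fit afterwards agreed.
- **Carrier:** I tilted it to the slope of about 0.424 rad and pressed it. The normal force was about 5.9 N and the TCP had moved in about 5 mm since first contact, which is roughly half of the plate's travel.
- **Centring:** The gap to the outline was about 5.0–5.4 mm on the near side and about 5.8 mm uphill, against a nominal 5. It may therefore sit about 1 mm low along the slope.

**What disagreed or was missing:**
- The outline fit of the held carrier was noisy: up to 3 mm along x and up to 0.1 rad pitch. I relied on edge profiles and the contact force instead.
- A sideways force of about 2 N remained along the plate.
- I could not view the last picture because the 12-picture limit was reached.
- In the last check, the bottle and jar were found where they stood. The slide box was not detected, probably hidden by the arm, and no move was planned near it.

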